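Prove the spring turnout's lever, then snap its retaining cap on the pivot stud

TASK

The lever of the spring turnout has just been put back on its pivot stud and must be tried before it is capped: swing it by its upright handle all the way over to the far stop pin and let its spring bring it fully back. Then fetch the loose knurled metal cap, press it down over the stud until it clicks and sits fully down on the washer, and keep pressing: finish with the gripper still on the cap, pushing it firmly down. Leave the two paint pots standing where they are.

Things in the scene. Friction and masses are not known exactly. Their poses are not given: they have to be found in the camera images.
- turnout_board: fixed plywood board, 175 x 265 x 12 mm, on the table: model track with a turnout along its far side, pivot stud and lever on its near side. Origin: on the stud's axis at table height. At yaw 0 its x points away from the robot, its y to the left along the track; it reaches from -55 to +120 mm in x, -90 to +175 mm in y. Highest: lever handle (90 mm above the table), stud (54 mm)
- lever (a joint): lever angle about the vertical stud (rad): 0 at rest on its stop pin, arm along the board's +y; grows counter-clockwise from above (handle comes towards the robot) to 0.60 at the other stop pin. A spring always pushes it back to 0: about 2 N at the handle at rest, 4 N at the far stop; let go, it is back within half a second. It also moves the turnout's blades
- lever_handle (a point): centre of the top of the lever's upright black handle: round, 17 mm in diameter, 62 mm tall and free all round above the lever arm, 100 mm from the stud's axis; its top is 90 mm above the table. Moves with the lever
- stud: fixed steel pivot stud with its washer. Origin: centre of the washer's top face (42 mm in diameter, 32 mm above the table), where the cap's rim must come to sit; z up along the stud. The stud, 19 mm in diameter, rises 22 mm above the origin; its top 6 mm taper to 9.6 mm and lead the cap in. Four spring balls stand out of its side 8 mm above the washer, 25 mm across
- cap: loose knurled aluminium cap, round, 38 mm in diameter, 30 mm tall, 30 g, mouth down on the table. Origin: centre of its lower rim; z up through its closed top. Bore 20.5 mm at the mouth (a lip), 27 mm above it, 25 mm deep. On the stud it meets the balls with its rim 12 mm above the washer, takes 10 to 15 N to pass them, and clicks down to the washer from about 5 mm. Any turn about z will do
- pot_a: paint pot, 33 mm in diameter, 36 mm tall, grey jar with a black lid, standing on the table; a bystander. Origin: centre of its underside
- pot_b: paint pot, 33 mm in diameter, 36 mm tall, green jar with a white lid, standing on the table; a bystander. Origin: centre of its underside
There are look-alikes about, which are no part of the job. Of the things shaped like the cap, the aluminium one is meant.

How it is judged:
By the outcome, as a careful person would: the job done as asked, in the order asked, and still so for the second after the job is handed in, while the arm keeps its last pose, push and grip.
It also fails if it takes over 51 s, if anything falls off the work surface, if the arm or the gripper's body presses on something with over 40 N, if the wrist force passes 120 N, or if a joint passes its speed limit or range.

ROBOT

A 7-joint arm with a two-finger parallel gripper is mounted at the origin on a cart in front of the work surface, level with it; the furniture and walls round the work are solid. World frame = base frame: x ahead of the robot, y to its left, z up, the work surface at z = 0. Lengths are in mm, angles in rad, forces in N, time in s.
With the tool pointing down it reaches from about 400 to 875 mm from the base axis. Payload 6.5 kg.
Tool frame: the origin (TCP) lies on the centre line of the jaws, within the pads' length; the fingertips stand 22 mm ahead of it and the grasp point (between the pads) lies 3 mm ahead of it; z points along the fingers, y is the line along which they close (so a half turn about z gives the same grasp; the last joint's range is limited). The gripper opens to 88 mm and grips with 3 to 60 N. Pads are 18 mm wide; open, the fingers measure 123 mm over their backs; the gripper's body (75 mm by 187 mm) begins 45 mm behind the grasp point.
Start: joints at [-1.356, 0.536, -0.004, 1.538, 0.003, 1.067, -0.071], TCP at [180.125, 624.536, 260.716] pointing down, gripper open.
Joint ranges: [-2.7, 2.7], [-0.37, 2.16], [-1.27, 1.26], [0.24, 2.4], [-1.31, 4.45], [0.19, 1.91], [-2.76, 2.76]. Speed limits (rad/s): [2.39, 2.39, 3.14, 3.14, 3.14, 3.14, 3.14].

INTERFACE

Orientations are given as a unit quaternion [x, y, z, w].
In Python, from workcell import env gives the robot as it stands. The module is installed in compiled form; this text tells all that it offers.
- The arm moves only by the tool apply_moves, never from a script. Its argument "rows" is a list of rows, each a list of 5 numbers: the shift along the tool's x, y, z in cm, then the turn about the tool's z in degrees, then the finger opening in cm, from 0 to 8.81. In form: [[x, y, z, roll, jaw], ...]. A call has 1 to 20 rows; each row shifts and turns the commanded pose from where the row before left it, along the tool's axes as they then stand; what a row does not reach is not made up. A row lasts 1/8 s, in which the tool goes at most 62.5 mm and 10.7 degrees, less where a joint would pass 70% of its speed; a pose out of reach is approached as far as the arm can. A call with a gripper value outside its range is refused whole. The fingers move at their own pace and stop on an object; "squeeze" is the grip in N (left out, the last holds). Time passes only in rows, so rows that do not move let the fingers close. It gives the time, the measured TCP pose, the force, the opening and the grip force at its end, in the units of the state.
- env.get_obs(): the state, without advancing time (a new reading comes with each control period).
- env.grab_frame(name): name is "scene" or "side" or "wrist"; returns a dict with "img" (400x640x3 uint8, red, green, blue), "fx", "fy", "cx", "cy" (pixels), "xyz" and "rotation" of the camera in the world. Camera axes: x right, y down, z forward; pixel columns grow to the right and rows downward; lengths in mm; the calibration is good to about 2 mm. A picture is of the moment at which its call begins. There is no depth.
- env.close_job(): hands the job in; it is judged then, once.
Trained networks look in the newest picture that a camera, given by its name, has taken for a name from the list of things; names that differ only in an ending like _2 or _b are one class to them, and where a whole thing is asked for, a point or a joint stands for the part that bears it (a point fixed in the world has none). Each returns a list of dicts, best first, with "score" (0 to 1); they miss things now and then, are a little off and sometimes report something else, mostly with a low value. They report only what shows in the picture. A call takes as long as a camera call. They do not tell look-alikes from the thing itself.
- env.recognise(label, camera): "position" ([x, y, z] in mm, in world coordinates, good to about 4 mm: the middle of the surface that is visible of it).
- env.spot_point(label, camera): "position" ([x, y, z] in mm, in world coordinates, good to about 4 mm: a listed point, or the origin of a listed thing).
The state is a dict: "clock": time; "q": joint angles; "qvel": joint speeds; "effort": joint torques, N m; "eef_pos": TCP position; "tool_rot": TCP orientation; "wrist_force": force on the tool from outside, world axes, zero at the start; "torque": the same for the moment, N m; "opening": finger opening in mm; "gripper_force": force on a finger pad.
Only numpy, scipy, OpenCV 4.12 (cv2) and the standard library are available. Lean on these libraries where they do the work, as an engineer would, in place of code of your own. Each camera call takes 0.05 s, during which the arm holds its last target. There are 200 camera calls.

## Working session

There is one attempt and no reset: what is moved stays moved. The work goes in short steps, Python scripts to look and compute and a tool call to move; the robot and the scene stay as the last step left them, time stands still between calls to the robot, and variables do not carry over. Pictures are saved under pics/ and viewed, at most 10 in all, crops included, and the job is handed in when it is done.

Besides the shell and the picture viewer there is one more tool, called in YAML: its name, and indented under it one key for each argument. apply_moves: Moves the arm, as the interface text tells. Its arguments: {"type":"object","properties":{"rows":{"type":"array","items":{"type":"array","items":{"type":"number"}}},"squeeze":{"type":"number"}},"required":["rows"]}

```bash
mkdir -p pics
cat > h.py <<'E'
from workcell import env
import cv2, numpy as np
def save(cam,n):
    f=env.grab_frame(cam); cv2.imwrite(f'pics/{n}.png',f['img'][:,:,::-1]); return f
def proj(f,p):
    R=np.array(f['rotation'],float)
    if R.shape!=(3,3):
        from scipy.spatial.transform import Rotation as Ro
        R=Ro.from_quat(R).as_matrix()
    c=R.T@(np.array(p,float)-f['xyz']); return [round(float(f['fx']*c[0]/c[2]+f['cx']),1),round(float(f['fy']*c[1]/c[2]+f['cy']),1)]
E
python3 - <<'E'
from h import *
o=env.get_obs(); print(o['eef_pos'],o['tool_rot'],o['clock'],o['opening'])
for c in ['scene','side','wrist']:
    f=save(c,c+'0'); print(c,f['xyz'],np.shape(f['rotation']))
    for l in ['cap','stud','lever_handle','pot_a','turnout_board']:
        for r in env.spot_point(l,c): print(l,np.round(r['position']),round(r['score'],2),proj(f,r['position']))
E
cd pics; python3 -c "
import cv2,numpy as np
cv2.imwrite('both.png',cv2.resize(np.vstack([cv2.imread('scene0.png'),cv2.imread('side0.png')]),(480,600)))"
```

```text
[179.98012691 624.01334612 259.86101112] [ 1.39903975e-01  9.90164725e-01 -8.31269231e-04 -5.70210900e-05] 0.0 88.07444644434695
scene [-186.78096854 -721.35573066  936.63490182] (4,)
cap [ 574. -208.   -2.] 0.73 [367.5, 247.0]
cap [ 491. -113.   -1.] 0.67 [319.2, 244.5]
cap [ 575. -109.    0.] 0.56 [339.4, 227.4]
stud [576.  96.  34.] 0.41 [287.2, 184.0]
lever_handle [603. 190.  97.] 0.58 [271.3, 148.7]
pot_a [574.  94.   4.] 0.73 [287.5, 192.5]
pot_a [ 452. -326.   -2.] 0.59 [373.5, 299.4]
pot_a [ 631. -265.   -1.] 0.54 [398.3, 246.6]
turnout_board [576.  93.   4.] 0.66 [287.9, 192.3]
side [173.61946454 471.36790724 650.42511625] (4,)
cap [ 583. -206.   -4.] 0.77 [335.6, 188.7]
cap [ 576. -107.    1.] 0.68 [317.0, 208.8]
cap [ 485. -112.    2.] 0.55 [349.4, 221.4]
stud [574.  92.  32.] 0.62 [265.4, 251.0]
stud [ 449. -327.   -1.] 0.58 [400.8, 181.5]
lever_handle [602. 190.  93.] 0.93 [217.7, 256.5]
pot_a [ 632. -267.    4.] 0.61 [332.5, 168.7]
pot_a [ 449. -330.   -1.] 0.5 [401.0, 180.9]
turnout_board [570.  91.  -3.] 0.84 [268.7, 262.2]
wrist [110.03076091 645.36245873 384.15909995] (4,)
```

View pics/scene0.png

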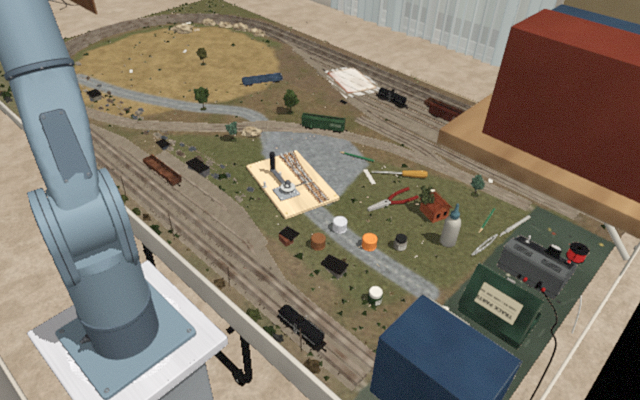

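View pics/side0.png

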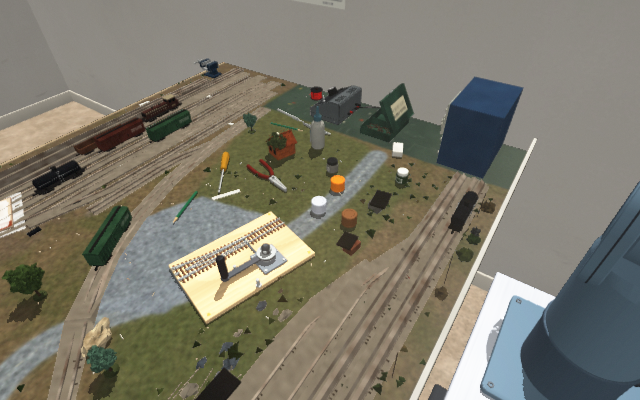

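The aluminium cap is the silver one: scene px (340,225), side px (319,205), about (575,-108). The orange and brown ones are look-alikes. The stud is near (575,94) and the handle near (602,190). The pots are at about (450,-328) and (631,-266). Next I move the wrist camera over the board.

apply_moves:
  rows:
    - [-4.2,-2.9,0,0,8.8]
    - [-4.2,-2.9,0,0,4]
    - [-4.2,-2.9,0,0,4]
    - [-4.2,-2.9,0,0,4]
    - [-4.2,-2.9,0,0,4]
    - [-4.2,-2.9,0,0,4]
    - [-4.2,-2.9,0,0,4]
    - [-4.2,-2.9,0,0,0]
    - [-4.2,-2.9,0,0,0]
    - [-4.2,-2.9,0,0,0]
    - [-4.2,-2.9,0,0,0]
    - [-4.2,-2.9,0,0,0]
    - [-4.2,-2.9,0,0,0]
    - [-4.2,-2.9,0,0,0]
    - [0,0,0,0,0]

```text
clock: 2.78
eef_pos: [634.5, 66.3, 260.7]
tool_rot: [0.143, 0.99, -0.001, 0.001]
wrist_force: [-0.5, -0.1, 0.3]
opening: 0.6
gripper_force: 0.0
```

Run:
```python
from h import *
o=env.get_obs(); print(o['eef_pos'],o['tool_rot'],o['clock'],o['opening'])
for c in ['wrist']:
    f=save(c,c+'1'); print(c,f['xyz'],f['rotation'],f['fx'])
    for l in ['cap','stud','lever_handle']:
        for r in env.spot_point(l,c): print(l,np.round(r['position'],1),round(r['score'],2),proj(f,r['position']))
```

```text
[634.45118112  66.28316142 260.69964927] [ 1.43325405e-01  9.89674356e-01 -1.30065067e-03  8.97774439e-04] 2.775 0.6426113748312424
wrist [564.33182734  87.97057662 383.98244132] [0.79268432 0.59212071 0.0860138  0.11681718] 286.803839522209
cap [ 5.753e+02 -2.069e+02 -2.000e-01] 0.89 [123.0, 189.9]
cap [ 573.7 -113.     1.7] 0.75 [184.4, 169.9]
cap [ 486.  -103.9   -3.3] 0.71 [164.0, 101.7]
stud [570.7  94.4  30.3] 0.95 [332.5, 122.4]
stud [572.9  93.1  -5.3] 0.31 [331.4, 124.0]
lever_handle [602.8 186.2  93.2] 0.9 [433.1, 128.2]
```

View pics/wrist1.png

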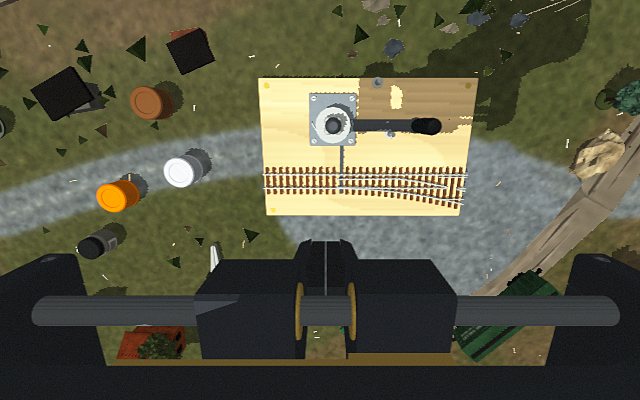

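The stud is at px (333,125), the handle at (435,126), lying along tool +y. The stop pins are at (390,133) and (377,82), and the silver cap is at (180,171). I'll approach the handle from its far side (tool -x) with the fingers closed.

apply_moves:
  rows:
    - [1.0,3.6,1.0,0,0]
    - [1.0,3.6,1.0,0,0]
    - [1.0,3.6,1.0,0,0]
    - [0,0,4,0,0]
    - [0,0,4,0,0]
    - [0,0,4,0,0]
    - [0,0,3.2,0,0]
    - [0,0,0,0,0]

```text
clock: 3.98
eef_pos: [631.0, 184.7, 76.5]
tool_rot: [0.139, 0.99, -0.001, -0.002]
wrist_force: [0.2, 0.7, 0.4]
opening: 0.5
gripper_force: 0.0
```

apply_moves:
  rows:
    - [1.0,0,0,0,0]
    - [1.0,0,0,0,0]
    - [1.0,0,0,0,0]
    - [1.2,-0.1,0,0,0]
    - [1.2,-0.3,0,0,0]
    - [1.0,-0.4,0,0,0]
    - [0,0,0,0,0]

```text
clock: 4.85
eef_pos: [569.5, 193.4, 78.9]
tool_rot: [0.14, 0.99, -0.0, 0.0]
wrist_force: [3.7, -0.9, 2.0]
opening: 0.7
gripper_force: 2.0
```

Run:
```python
from h import *
f=save('side','side2'); save('wrist','w2')
for c in ['side','scene','wrist']:
    if c=='scene': save('scene','s2')
    for r in env.spot_point('lever_handle',c): print(c,np.round(r['position'],1),round(r['score'],2))
a=cv2.imread('pics/side2.png')[150:330,120:360]; b=cv2.imread('pics/w2.png')
cv2.imwrite('pics/c2.png',np.vstack([cv2.resize(a,(480,300)),cv2.resize(b,(480,300))]))
```

```text
side [548.6 189.5  92. ] 0.65
scene [550.6 188.6  91.7] 0.55
wrist [552.2 186.8  90. ] 0.78
```

View pics/c2.png

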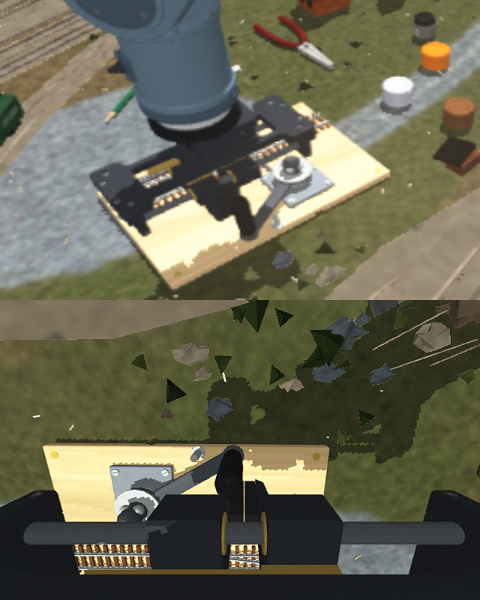

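The fingers are on the handle, and the lever arm (wrist crop px 230,455) is nearly at the stop pin (196,452), at about 0.55 rad. I'll push on gently until the force rises.

apply_moves:
  rows:
    - [0.3,-0.1,0,0,0]
    - [0.3,-0.1,0,0,0]
    - [0,0,0,0,0]

```text
clock: 5.52
eef_pos: [563.7, 192.3, 78.7]
tool_rot: [0.14, 0.99, -0.001, 0.0]
wrist_force: [5.0, -3.1, 2.3]
opening: 0.2
gripper_force: 2.8
```

apply_moves:
  rows:
    - [0.3,-0.1,0,0,0]
    - [0,0,0,0,0]

```text
clock: 5.78
eef_pos: [563.2, 192.2, 79.0]
tool_rot: [0.14, 0.99, 0.0, 0.003]
wrist_force: [12.1, -4.0, -3.5]
opening: 0.6
gripper_force: 6.1
```

The stop is reached: force up to 12 N with no further travel. I'll release by lifting clear, then check the return.

apply_moves:
  rows:
    - [-0.5,0,-2,0,0]
    - [0,0,-5,0,0]
    - [0,0,-5,0,0]
    - [0,0,0,0,0]
    - [-2,-4.6,0,0,4]
    - [-2,-4.6,0,0,6]
    - [-2,-4.6,0,0,8]
    - [-2,-4.6,0,0,8]
    - [-2,-4.6,0,0,8]
    - [-2,-4.6,0,0,8]
    - [0,0,0,0,8]

```text
clock: 7.15
eef_pos: [601.8, -111.2, 196.6]
tool_rot: [0.143, 0.99, -0.001, -0.002]
wrist_force: [-0.2, 0.7, 0.9]
opening: 68.1
gripper_force: 0.0
```

Run:
```python
from h import *
o=env.get_obs(); print(o['eef_pos'],o['tool_rot'],o['clock'],o['opening'])
S=save('side','side3'); C=save('scene','scene3'); f=save('wrist','w3'); print(f['xyz'],f['rotation'])
for c,F in [('side',S),('scene',C),('wrist',f)]:
  for l in ['lever_handle','cap','stud']:
    for r in env.spot_point(l,c): print(c,l,np.round(r['position'],1),round(r['score'],2),proj(F,r['position']))
a=cv2.imread('pics/side3.png')[150:330,120:360]; b=cv2.imread('pics/w3.png')
cv2.imwrite('pics/c3.png',np.vstack([cv2.resize(a,(330,200)),cv2.resize(b,(640,400))[:, :640]]) if 0 else np.vstack([np.pad(cv2.resize(a,(330,200)),((0,0),(0,310),(0,0))),b]))
```

```text
[ 601.76162312 -111.19931901  196.62948355] [ 0.14334568  0.98966941 -0.00109334 -0.00229694] 7.15 68.1430421140496
[532.93386087 -84.94185785 320.57632695] [0.79125759 0.59482642 0.08547352 0.11308064]
side lever_handle [601.2 189.7  92.1] 0.93 [218.2, 256.6]
side cap [ 579.9 -208.2   -0. ] 0.7 [337.1, 187.3]
side cap [ 5.721e+02 -1.058e+02 -4.000e-01] 0.59 [318.1, 210.1]
side cap [ 486.6 -110.6    3. ] 0.54 [348.5, 221.2]
side cap [574.   94.3  34. ] 0.53 [264.6, 251.1]
side stud [571.8  92.9  29.8] 0.64 [266.1, 252.5]
scene lever_handle [599.1 188.   94.7] 0.55 [270.9, 150.2]
scene lever_handle [ 633.5 -265.1   -1. ] 0.52 [399.0, 246.2]
scene cap [ 488.  -112.4   -3.5] 0.75 [318.3, 245.5]
scene cap [ 574.6 -204.9    1.2] 0.62 [366.9, 245.4]
scene cap [ 569.7 -109.9    2.5] 0.47 [338.5, 228.0]
scene stud [576.7  92.7  34.2] 0.62 [288.2, 184.2]
wrist cap [ 573.5 -107.4    0.6] 0.9 [315.7, 162.9]
wrist cap [ 5.762e+02 -2.056e+02 -1.000e-01] 0.89 [234.4, 188.9]
wrist cap [ 485.7 -110.5    1.2] 0.74 [288.4, 82.0]
wrist stud [571.9  92.1  33.4] 0.63 [515.4, 107.8]
```

View pics/c3.png

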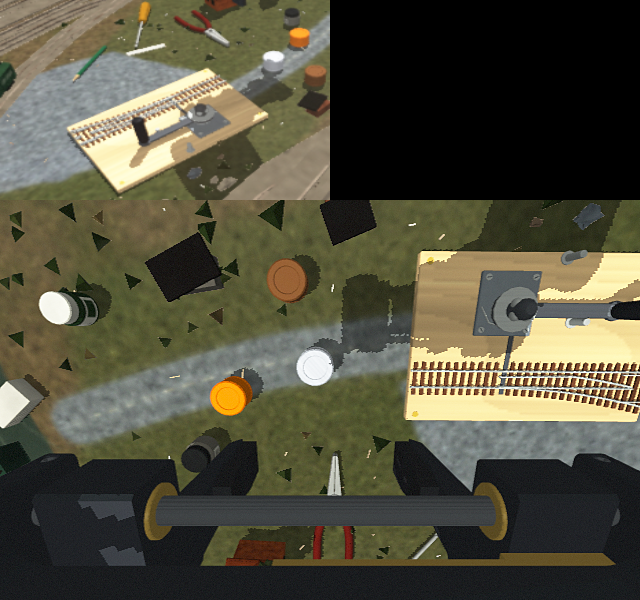

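The lever is fully back on its stop. The silver cap is at wrist px (316,166) and the stud at (521,108). I triangulate both from the two wrist views.

Run:
```python
from h import *
from scipy.spatial.transform import Rotation as Ro
print(env.get_obs()['q'])
I=[286.803839522209]*1
V=[([564.33182734,87.97057662,383.98244132],[0.79268432,0.59212071,0.0860138,0.11681718]),([532.93386087,-84.94185785,320.57632695],[0.79125759,0.59482642,0.08547352,0.11308064])]
f=env.grab_frame('wrist')
def find(img,c,r):  # circles near c
    g=cv2.cvtColor(img,cv2.COLOR_BGR2GRAY)
    x0,y0=c[0]-40,c[1]-40; s=cv2.resize(g[max(y0,0):c[1]+40,x0:c[0]+40],None,fx=4,fy=4,interpolation=cv2.INTER_CUBIC)
    h=cv2.HoughCircles(s,cv2.HOUGH_GRADIENT,1,30,param1=120,param2=25,minRadius=int(4*r*.7),maxRadius=int(4*r*1.3))
    return [] if h is None else [(k[0]/4+x0,k[1]/4+max(y0,0),k[2]/4) for k in h[0][:3]]
im=[cv2.imread('pics/wrist1.png'),cv2.imread('pics/w3.png')]
def tri(p):
    A=np.zeros((3,3));b=np.zeros(3)
    for (x,q),u in zip(V,p):
        d=Ro.from_quat(q).as_matrix()@[(u[0]-f['cx'])/f['fx'],(u[1]-f['cy'])/f['fy'],1]; d/=np.linalg.norm(d)
        P=np.eye(3)-np.outer(d,d);A+=P;b+=P@np.array(x)
    return np.linalg.solve(A,b)
print('cap',[find(im[0],(181,171),16),find(im[1],(315,167),18)])
print('stud',[find(im[0],(333,125),20),find(im[1],(520,109),23)])
# white blob of the cap
for i,c in ((0,(181,171)),(1,(315,167))):
    s=im[i][c[1]-30:c[1]+30,c[0]-30:c[0]+30].astype(int); m=((s.min(2)>175)).astype(np.uint8)
    n,l,st,ce=cv2.connectedComponentsWithStats(m); k=1+st[1:,4].argmax(); print(st[k],ce[k]+np.array(c)-30)
print(tri([(180,171),(315,167)]),tri([(333,125.5),(521,108.5)]))
a=[cv2.resize(im[0][90:160,290:380],(360,280)),cv2.resize(im[1][75:145,475:565],(360,280)),cv2.resize(im[0][135:205,135:225],(360,280)),cv2.resize(im[1][135:205,270:360],(360,280))]
cv2.imwrite('pics/z.png',np.vstack([np.hstack(a[:2]),np.hstack(a[2:])]))
```

```text
[-0.05747488  0.55037492  0.21955785  1.70297214 -0.14561927  0.9040169
  1.51147777]
cap [[(np.float32(180.375), np.float32(171.375), np.float32(15.825))], [(np.float32(314.875), np.float32(167.125), np.float32(18.475))]]
stud [[(np.float32(333.375), np.float32(125.125), np.float32(18.1))], [(np.float32(513.875), np.float32(112.625), np.float32(20.725)), (np.float32(519.625), np.float32(106.625), np.float32(19.825))]]
[ 13  17  29  29 671] [177.92995529 172.23099851]
[  12   12   36   37 1019] [314.17369971 167.17566241]
[ 573.62348485 -107.5207382    23.85791857] [573.68567893  93.9018714   38.44236583]
```

View pics/z.png

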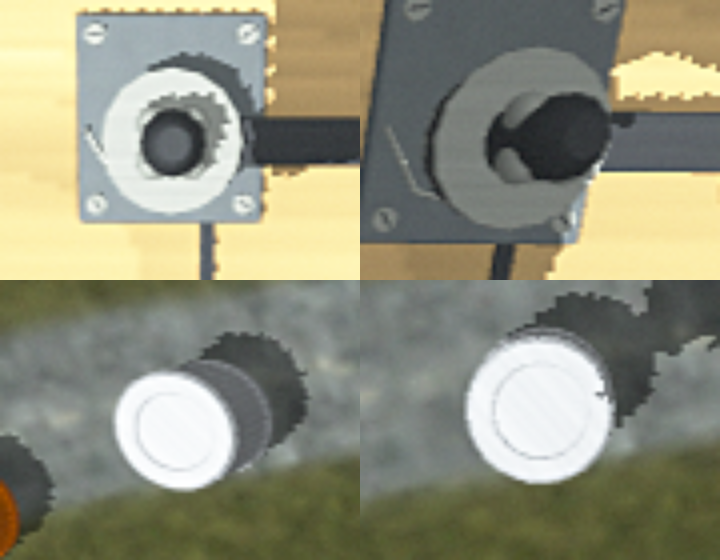

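The grey knurled side confirms the silver one is aluminium. I'll turn the gripper 90°, so its long body clears the handle during pressing, and centre it over the cap.

apply_moves:
  rows:
    - [2.8,-0.5,2,0,7]
    - [0,0,1,10,7]
    - [0,0,1,10,7]
    - [0,0,0,10,7]
    - [0,0,0,10,7]
    - [0,0,0,10,7]
    - [0,0,0,10,7]
    - [0,0,0,10,7]
    - [0,0,0,10,7]
    - [0,0,0,10,7]
    - [0,0,0,0,7]

```text
clock: 9.18
eef_pos: [575.9, -103.4, 158.7]
tool_rot: [0.799, 0.602, -0.0, 0.0]
wrist_force: [-0.8, -0.2, 0.1]
opening: 69.7
gripper_force: 0.0
```

```bash
cat >> h.py <<'E'
from scipy.spatial.transform import Rotation as Ro
def ray(f,u,z):
    d=Ro.from_quat(f['rotation']).as_matrix()@[(u[0]-f['cx'])/f['fx'],(u[1]-f['cy'])/f['fy'],1]
    return np.round(np.array(f['xyz'])+d*(z-f['xyz'][2])/d[2],1)
E
python3 - <<'E'
from h import *
o=env.get_obs(); print(o['eef_pos'],o['tool_rot'],o['clock'],o['opening'],o['q'])
f=save('wrist','w4')
for l in ['cap','stud']:
    for r in env.spot_point(l,'wrist'): print(l,np.round(r['position'],1),round(r['score'],2),proj(f,r['position']))
k=dict(fx=f['fx'],fy=f['fy'],cx=f['cx'],cy=f['cy'])
a=dict(k,xyz=[564.33182734,87.97057662,383.98244132],rotation=[0.79268432,0.59212071,0.0860138,0.11681718])
b=dict(k,xyz=[532.93386087,-84.94185785,320.57632695],rotation=[0.79125759,0.59482642,0.08547352,0.11308064])
print('cap',ray(a,(179.3,172.5),30),ray(b,(315,167),30))
print('studtop',ray(a,(333.2,125.6),54),ray(b,(530,109),54),'washer',ray(a,(333.2,125.1),32),ray(b,(515.5,109.7),32))
E
```

```text
[ 575.92084584 -103.41818749  158.68178196] [ 7.98518336e-01  6.01970440e-01 -1.90886277e-04  1.42623299e-04] 9.175 69.71185492796394 [-0.33641161  0.62959786  0.60650884  1.82050066 -0.4676019   0.83846172
  0.22137978]
cap [ 485.3 -110.    -2.6] 0.81 [244.1, 223.4]
cap [ 576.2 -204.5    1.2] 0.63 [350.2, 280.4]
cap [ 572.7 -108.3    4.3] 0.59 [323.1, 201.8]
cap [ 574.2 -105.6   30. ] [ 573.5 -107.2   30. ]
studtop [573.8  93.7  54. ] [573.7  91.7  54. ] washer [573.9  94.3  32. ] [573.9  92.9  32. ]
```

View pics/w4.png

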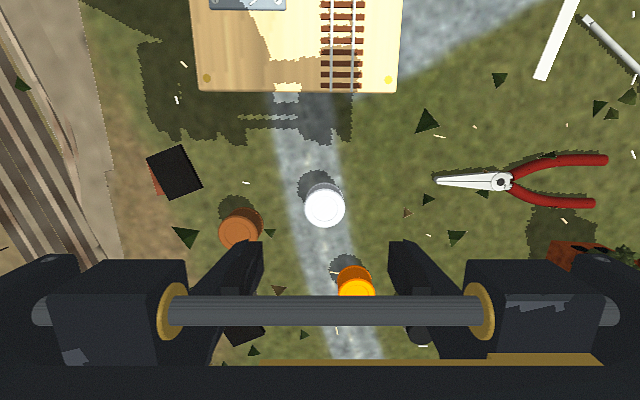

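The cap is at (325,205), between the fingers. Descend and grip.

apply_moves:
  rows:
    - [-0.4,-0.1,3,0,7]
    - [0,0,4,0,7]
    - [0,0,4,0,7]
    - [0,0,1.5,0,7]
    - [0,0,0.7,0,7]
    - [0,0,0,0,7]

```text
clock: 10.07
eef_pos: [574.4, -107.4, 27.5]
tool_rot: [0.799, 0.601, 0.0, 0.0]
wrist_force: [-0.1, 0.2, 0.7]
opening: 70.3
gripper_force: 0.0
```

apply_moves:
  rows:
    - [0,0,0,0,5]
    - [0,0,0,0,3.4]
    - [0,0,0,0,3.4]
    - [0,0,0,0,3.4]
  squeeze: 40

```text
clock: 10.58
eef_pos: [574.0, -107.1, 27.1]
tool_rot: [0.799, 0.601, 0.0, 0.0]
wrist_force: [-1.3, 0.2, 3.0]
opening: 37.1
gripper_force: 40.0
```

apply_moves:
  rows:
    - [0,0,-3,0,3.4]
    - [0,0,-4,0,3.4]
    - [0,0,-3,0,3.4]
    - [3.8,-1.1,0,0,3.4]
    - [3.8,-1.1,0,0,3.4]
    - [3.8,-1.1,0,0,3.4]
    - [3.8,-1.1,0,0,3.4]
    - [4.0,-1.1,0,0,3.4]
    - [0,0,2,0,3.4]
    - [0,0,0,0,3.4]

```text
clock: 11.82
eef_pos: [572.8, 91.6, 105.3]
tool_rot: [0.799, 0.601, -0.002, -0.0]
wrist_force: [0.1, 0.2, -0.3]
opening: 37.7
gripper_force: 40.0
```

Run:
```python
from h import *
o=env.get_obs(); print(o['eef_pos'],o['tool_rot'],o['clock'],o['opening'])
W=save('wrist','w5');S=save('side','s5');C=save('scene','c5')
for c,F in (('wrist',W),('side',S),('scene',C)):
  for l in ['cap','stud','lever_handle']:
    for r in env.spot_point(l,c): print(c,l,np.round(r['position'],1),round(r['score'],2),proj(F,r['position']))
# crops about the expected stud, 4x
out=[]
for c,F in (('side',S),('scene',C),('wrist',W)):
    u,v=[int(t) for t in proj(F,[574,93,60])]; print(c,u,v)
    out.append(cv2.resize(cv2.imread(f'pics/{c[0] if c=="side" else ("c" if c=="scene" else "w")}5.png')[max(v-40,0):max(v-40,0)+80,u-33:u+33],(264,320),interpolation=cv2.INTER_CUBIC))
cv2.imwrite('pics/z5.png',np.hstack(out))
```

```text
[572.812603    91.58437587 105.27442634] [ 7.99193602e-01  6.01071431e-01 -1.61517521e-03 -3.34380705e-04] 11.825 37.74523235595477
wrist cap [569.3  89.4  80.3] 0.76 [319.9, 259.9]
wrist stud [570.1  92.   32. ] 0.96 [321.3, 225.4]
wrist lever_handle [602.  188.3  91.2] 0.9 [327.2, 54.3]
side cap [ 484.7 -112.9    3.8] 0.55 [349.6, 220.7]
side cap [571.7  93.   78.2] 0.49 [263.7, 237.0]
side cap [ 577.4 -206.2   -1.9] 0.48 [337.5, 188.6]
side cap [ 447.9 -328.8   -3.8] 0.44 [401.2, 181.9]
side stud [575.3  94.9  33. ] 0.73 [264.0, 251.4]
side lever_handle [596.4 189.   91.9] 0.61 [220.3, 257.6]
scene cap [577.8  87.1  78.2] 0.67 [289.7, 172.8]
scene cap [ 577.5 -206.3   -1.2] 0.66 [368.0, 245.7]
scene cap [ 490.7 -110.8   -2.3] 0.65 [318.6, 244.4]
scene stud [577.2  94.5  37.4] 0.48 [287.9, 183.0]
scene stud [ 632.9 -263.9    0.8] 0.25 [398.6, 245.6]
scene lever_handle [599.9 187.7  93.7] 0.64 [271.2, 150.4]
side 263 242
scene 287 177
wrist 326 238
```

View pics/z5.png

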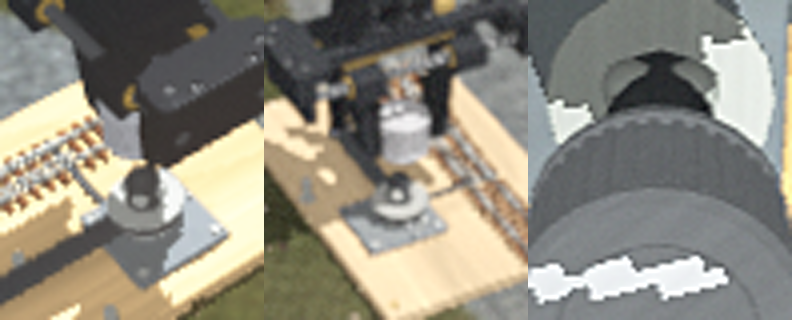

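Wrist crop: the washer is centred at about u=326 and the held cap at about u=324. I overlay model circles to refine the offsets.

Run:
```python
from h import *
F=env.grab_frame('wrist'); im=cv2.imread('pics/w5.png')
u0,v0,w,h,s=270,190,110,100,6
z=cv2.resize(im[v0:v0+h,u0:u0+w],None,fx=s,fy=s,interpolation=cv2.INTER_CUBIC)
z=cv2.convertScaleAbs(z,alpha=1.3,beta=15)
t=np.linspace(0,2*np.pi,120)
def circ(c,zz,r,col):
    p=np.array([proj(F,[c[0]+r*np.cos(a),c[1]+r*np.sin(a),zz]) for a in t]); cv2.polylines(z,[((p-[u0,v0]+.5)*s).astype(int)],True,col,1)
circ((572.8,91.6),108.2,19,(0,0,255)); circ((572.8,91.6),78.2,19,(0,255,0))
circ((573.8,93.2),32,21,(255,0,0)); circ((573.8,93.2),54,4.8,(0,255,255)); circ((573.8,93.2),48,9.5,(255,0,255))
cv2.imwrite('pics/z6.png',z)
print(proj(F,[572.8,91.6,78]),proj(F,[582.8,91.6,78]),proj(F,[572.8,101.6,78]))
```

```text
[322.7, 254.0] [339.2, 249.7] [317.8, 238.8]
```

View pics/z6.png

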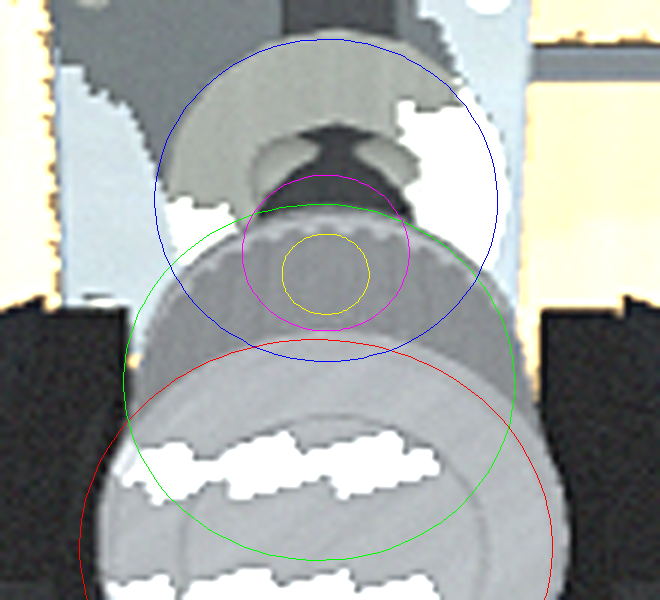

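All overlays share a common bias of about 1.3 mm to the right, so the cap-to-stud offset is about +2.5 mm in tool x and +0.6 mm in tool y. I'll correct it, lower over the taper and read the force.

apply_moves:
  rows:
    - [0.25,0.06,0,0,3.4]
    - [0,0,1.0,0,3.4]
    - [0,0,1.0,0,3.4]
    - [0,0,0.4,0,3.4]
    - [0,0,0.3,0,3.4]
    - [0,0,0,0,3.4]
  squeeze: 60

```text
clock: 13.22
eef_pos: [575.4, 94.7, 79.6]
tool_rot: [0.799, 0.601, -0.0, -0.0]
wrist_force: [-0.6, 0.4, -0.7]
opening: 37.2
gripper_force: 60.0
```

apply_moves:
  rows:
    - [0,0,0.3,0,3.4]
    - [0,0,0.2,0,3.4]
    - [0,0,0,0,3.4]

```text
clock: 13.6
eef_pos: [575.2, 94.6, 74.6]
tool_rot: [0.799, 0.601, -0.0, -0.0]
wrist_force: [-0.6, -0.3, 0.4]
opening: 37.0
gripper_force: 60.0
```

apply_moves:
  rows:
    - [0,0,0.2,0,3.4]
    - [0,0,0.2,0,3.4]
    - [0,0,0,0,3.4]

```text
clock: 13.98
eef_pos: [574.6, 94.3, 70.3]
tool_rot: [0.799, 0.601, -0.001, -0.0]
wrist_force: [-2.6, -1.6, 1.2]
opening: 37.2
gripper_force: 60.0
```

apply_moves:
  rows:
    - [0,0,0.2,0,3.4]
    - [0,0,0.2,0,3.4]
    - [0,0,0,0,3.4]

```text
clock: 14.35
eef_pos: [574.6, 94.3, 66.8]
tool_rot: [0.799, 0.601, -0.001, -0.0]
wrist_force: [-4.9, -2.3, 5.0]
opening: 37.3
gripper_force: 60.0
```

The cap is on the stud and meeting the balls. I'll ease the small side force and press on.

apply_moves:
  rows:
    - [-0.05,-0.05,0.2,0,3.4]
    - [0,0,0.2,0,3.4]
    - [0,0,0,0,3.4]

```text
clock: 14.72
eef_pos: [574.1, 94.3, 61.5]
tool_rot: [0.799, 0.601, -0.001, -0.0]
wrist_force: [-0.2, -1.9, -12.3]
opening: 37.2
gripper_force: 60.0
```

apply_moves:
  rows:
    - [0,0,0.2,0,3.4]
    - [0,0,0.2,0,3.4]
    - [0,0,0,0,3.4]

```text
clock: 15.1
eef_pos: [574.6, 94.3, 59.1]
tool_rot: [0.799, 0.601, -0.0, -0.0]
wrist_force: [-4.5, -1.7, 1.5]
opening: 37.4
gripper_force: 60.0
```

It snapped through: the rim height now reads about 32 mm. Now press firmly.

apply_moves:
  rows:
    - [0,-0.03,0.2,0,3.4]
    - [0,0,0.1,0,3.4]
    - [0,0,0,0,3.4]
    - [0,0,0,0,3.4]

```text
clock: 15.6
eef_pos: [574.7, 94.3, 58.9]
tool_rot: [0.799, 0.601, 0.001, -0.001]
wrist_force: [-13.9, -2.8, 31.2]
opening: 37.0
gripper_force: 60.0
```

apply_moves:
  rows:
    - [0,-0.1,0,0,3.4]
    - [0,0,0,0,3.4]
    - [0,0,0,0,3.4]

```text
clock: 15.98
eef_pos: [574.6, 94.3, 58.9]
tool_rot: [0.799, 0.601, 0.001, -0.0]
wrist_force: [-11.2, -1.7, 28.6]
opening: 37.1
gripper_force: 60.0
```

Run:
```python
from h import *
o=env.get_obs(); print(o['eef_pos'],o['wrist_force'],o['clock'])
im=[]
S=save('side','s7');C=save('scene','c7');W=save('wrist','w7')
for c,F in (('side',S),('scene',C)):
  for l in ['cap','lever_handle','pot_a']:
    for r in env.spot_point(l,c): print(c,l,np.round(r['position'],1),round(r['score'],2))
u=[cv2.resize(cv2.imread('pics/s7.png')[150:290,180:420],(400,233)),cv2.resize(cv2.imread('pics/c7.png')[120:260,230:470],(400,233))]
cv2.imwrite('pics/z7.png',np.vstack([np.hstack(u),cv2.resize(cv2.imread('pics/w7.png')[150:300,160:480],(800,367))]))
```

```text
[574.61820721  94.3433178   58.93571844] [-11.1771441   -1.66538447  28.56435676] 15.975
side cap [ 483.3 -114.9    1.5] 0.7
side cap [ 579.8 -207.4   -2.8] 0.5
side cap [573.8  97.8  31.8] 0.38
side cap [ 448.8 -326.5   -0.7] 0.2
side lever_handle [600.2 186.9  93.6] 0.77
side pot_a [ 447. -328.   -0.] 0.68
side pot_a [ 633.6 -267.2   -1.4] 0.53
scene cap [574.   93.2  34.8] 0.65
scene cap [ 489.7 -110.8   -1.1] 0.57
scene pot_a [ 450.6 -325.2   -1.1] 0.62
scene pot_a [571.5  92.8   3.4] 0.51
scene pot_a [ 6.349e+02 -2.635e+02  1.000e-01] 0.44
```

View pics/z7.png

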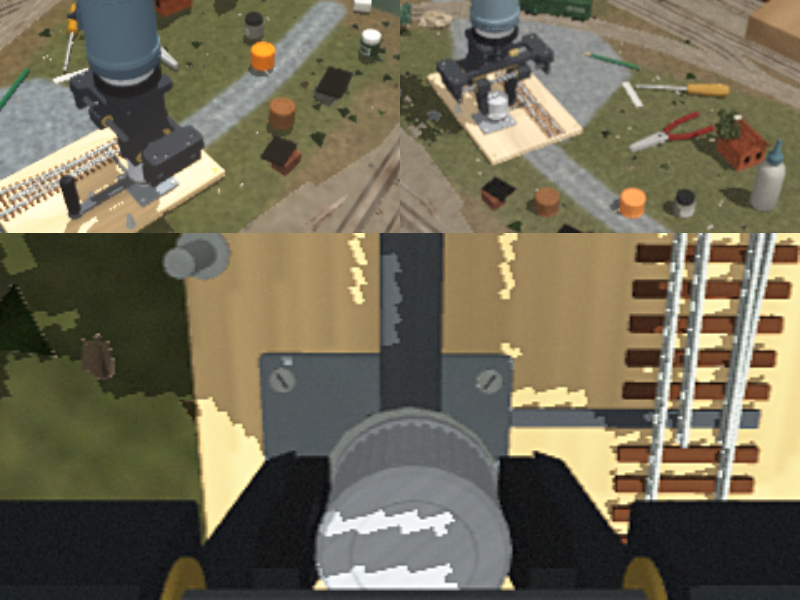

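The cap rests concentric on the washer: the rim reads 31.8 mm against 32 mm nominal, under about 29 N of push. The lever is at rest and both pots are where they stood. Handing in.

```bash
python3 -c "
from workcell import env
print(env.close_job())"
```

```text
the job is handed in; nothing more can be done
None
```

I swung the lever to its far stop, saw its spring bring it fully back, and clicked the aluminium cap down onto the washer; I handed the job in at about 16 s with the gripper still pushing the cap down at about 29 N and both pots where they stood.

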